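# Unlock the press-and-turn cap of a solvent dispenser and prime its pump lever

### The arm

A 6-joint arm with a two-finger parallel gripper is mounted at the origin on a cart in front of the work surface, level with it; the furniture and walls round the work are solid. World frame = base frame: x ahead of the robot, y to its left, z up, the work surface at z = 0. Lengths are in m, angles in degrees, forces in N, time in s.
With the tool pointing down it reaches from about 0.35 to 0.85 m from the base axis. Payload 8.1 kg.
Tool frame: the origin (TCP) lies between the finger pads; the fingertips stand 8 mm ahead of it and the grasp point (between the pads) lies 11 mm behind it; z points along the fingers, y is the direction in which the jaws open and shut (so a half turn about z gives the same grasp; the last joint's range is limited). The gripper opens to 85 mm and grips with 20 to 120 N. Pads are 22 mm wide; open, the fingers measure 114 mm over their backs; the gripper's body (76 mm by 85 mm) begins 54 mm behind the grasp point. The pads swing forward as they close: fully open they stand 13 mm farther back than shut.
Start: joints at [-74.106, 7.471, 85.268, -0, 87.261, -4.893], TCP at [0.213, -0.561, 0.239] pointing down, gripper open.
Joint ranges: [-169.43, 169.43], [-51.17, 129.36], [1.28, 143.12], [-76.62, 256.62], [0, 156.53], [-152.29, 152.29]. Speed limits (degrees/s): [136.94, 136.94, 159.86, 180, 180, 180].

### API

Orientations are given as a 3x3 rotation matrix whose columns are the frame's x, y, z axes.
In Python, from station import env, vision gives the robot as it stands. The module is installed in compiled form; this text tells all that it offers.
- The arm moves only by the tool carry_out, never from a script. Its argument "plan" is a list of rows, each an object with "fingers": the opening in per cent of the stroke, from 0 (shut) to 100 (fully open); "linear": the shift along the world's x, y, z in m, a list of three; "twist": the turn, a rotation vector about the world's x, y, z in degrees, a list of three. In form: [{"fingers": fingers, "linear": [x, y, z], "twist": [rx, ry, rz]}, ...]. A call has 1 to 10 rows; each row shifts and turns the pose as measured when the row begins; what a row does not reach is not made up. A row lasts 1/10 s, in which the tool goes at most 50 mm and 8.59 degrees, less where a joint would pass 70% of its speed; a pose out of reach is approached as far as the arm can. A call with a gripper value outside its range is refused whole. The fingers move at their own pace and stop on an object; "grip_force" is the grip in N (left out, the last holds). Time passes only in rows, so rows that do not move let the fingers close. It gives the time, the measured TCP pose, the force and the opening at its end, in the units of the state.
- env.get_state(): the state, without advancing time (a new reading comes with each control period).
- vision.read_camera(name): name is "side" or "top"; returns a dict with "pixels" (400x640x3 uint8, red, green, blue), "fx", "fy", "cx", "cy" (pixels), "cam_to_world" (4x4, takes a point from camera to world coordinates). Camera axes: x right, y up, looking along -z (the intrinsics and any distortion apply to the point x, -y, -z); pixel columns grow to the right and rows downward; lengths in m; the calibration is good to about 2 mm. A picture is of the moment at which its call begins. There is no depth.
- env.close_job(): hands the job in, once; it reports no verdict.
The state is a dict: "t": time; "joint_positions": joint angles; "qvel": joint speeds; "joint_efforts": joint torques, N m; "eef_pos": TCP position; "tool_rot": TCP orientation; "force": force on the tool from outside, world axes, zero at the start; "moment": the same for the moment, N m; "finger_gap": opening from 0.0 (shut) to 1.0 (fully open).
Only numpy, scipy, OpenCV 4.12 (cv2) and the standard library are available. Lean on these libraries where they do the work, as an engineer would, in place of code of your own. Each camera call takes 0.05 s, during which the arm holds its last target.

### The job

Get the bench solvent dispenser ready for use: press its child-resistant vent cap down hard and, while it is down, turn it anticlockwise until it is free and springs up when you let go, and leave it standing there upright on its neck. Then swing the sprung pump lever all the way to its stop and let it spring back to rest. Do not jam the cap down brutally (a firm push of 2 kg is ample, never 8 kg) or wrench it against its catch, and leave the things lying around it alone.

Things in the scene. Friction and masses are not known exactly. Their poses are not given: they have to be found in the camera images.
- neck (a point): point on the cap's vertical axis at the level of the tank's top, 70 mm above the board; axes are the tank's. The cap is held on the neck by three lugs under hooks; locked, cap_bar is 49 mm above this point. Not pressed, it gives less than 0.1 rad and then the teeth hold: twist no harder than 1 N m there. The lever's axis lies 140 mm from here along -y
- cap_bar (a point): black round vent cap, 72 mm across, with a straight grey grip bar 60 x 12 x 18 mm (long, wide, high) through the middle of its flat top. Point: centre of the bar, 9 mm above the flat top on both sides of it (free to push on, 30 mm wide); x along the bar, y across, z up. Fingers can stand either side of the bar, press on the flat top and turn the bar without gripping
- lever_axis (a point): the pump lever's vertical axis at the level of its arm, 98 mm above the board, on a round aluminium pump head 42 mm across; axes as of the tank
- lever_post (a point): upright round handle post at the end of the pump lever: black, 16 mm across, from 99 to 133 mm above the board, to be pushed sideways; point: its centre, 116 mm up
- pump_lever (a joint): pump lever angle, rad: 0 at rest, 1.1 at its stop, growing anticlockwise from above. The arm is 72 mm long; at rest it points 195 degrees anticlockwise from the tank's +x, so the post stands over the tank's front edge, and it swings away from the cap. A spring returns it: 2 N at the post at rest, 5 N at the stop
- weight_block_mid (a point): bystander: steel weight 50 x 62 x 48 mm with a wooden knob; its centre
- blanks_tan_mid (a point): bystander: tied bundle of tan leather blanks 93 x 60 x 21 mm; its centre
- die_link_mid (a point): bystander: small oblong strip-steel cutting die 75 x 34 x 30 mm; its centre
- awl_mid (a point): bystander: awl with wooden handle, 26 x 132 x 26 mm, lying; its centre
- cap: the same cap (loose, 0.06 kg; origin 15 mm under the bar's centre). Spring below: 9 N to start it down, 12 N at 5 mm, where it comes clear of its teeth, 14 N and a hard stop at 8 mm. Held 5 to 8 mm down it turns anticlockwise (from above); free after about 0.65 rad, stop at 1.45 rad. Let go when free, it rises to 10 mm above its locked height; turned less, it stays caught
- tank: grey sheet-metal tank, fixed, 100 x 220 x 70 mm (108 x 228 at its foot); origin the centre of its underside, z up, y along it from the lever's end to the cap's end, x away from the robot. Beside the lever a 12 mm spout pipe runs off the end, below the lever

How it is judged (in metres and radians):
On the way, in this order (a step that is already met when the one before it is completed fails the run):
1. the cap is pressed down clear of its teeth (at least 4 mm below its locked height) (z of cap_bar in the frame of neck below 0.045 m).
2. the cap has been turned free and has sprung up (6 mm or more above its locked height), upright on its neck (z of cap_bar in the frame of neck between 0.055 and 0.065 m and horizontal distance between cap_bar and neck below 0.008 m and angle between cap_bar's own z axis and vertical below 0.15 rad), for 0.2 s.
3. the pump lever is swung to its stop (1.04 rad or more) (value of joint pump_lever above 1.04 rad).
At the end, for the whole second after the job is handed in: the cap stands sprung up and at rest on its neck, 6 to 16 mm above its locked height, within 8 mm of the neck's axis and 0.15 rad of upright; the pump lever is back within 0.06 rad of rest (all of step 2 and value of joint pump_lever below 0.06 rad and linear speed of cap below 0.02 m/s); the robot touches nothing.
It fails at once if the cap is jammed or wrenched against the tank with more than 100 N (contact force between cap and tank above 100 N).
It fails at once if the steel weight is moved by more than 15 mm (distance of weight_block_mid from where it was at the start of the episode above 0.015 m).
It fails at once if the bundle of blanks is moved by more than 15 mm (distance of blanks_tan_mid from where it was at the start of the episode above 0.015 m).
It fails at once if the small cutting die is moved by more than 15 mm (distance of die_link_mid from where it was at the start of the episode above 0.015 m).
It fails at once if the awl is moved by more than 15 mm (distance of awl_mid from where it was at the start of the episode above 0.015 m).
It also fails if it takes over 61 s, if anything falls off the work surface, if the arm or the gripper's body presses on something with over 40 N, if the wrist force passes 120 N, or if a joint passes its speed limit or range.

## Working session

There is one attempt and no reset: what is moved stays moved. The work goes in short steps, Python scripts to look and compute and a tool call to move; the robot and the scene stay as the last step left them, time stands still between calls to the robot, and variables do not carry over. Pictures are saved under pics/ and viewed, and the job is handed in when it is done.

Besides the shell and the picture viewer there is one more tool, called after "Request:" by a JSON object that holds its "name" and its "arguments". carry_out: Moves the arm, as the interface text tells. Its arguments: {"type":"object","properties":{"plan":{"type":"array","items":{"type":"object","properties":{"fingers":{"type":"number"},"linear":{"type":"array","items":{"type":"number"}},"twist":{"type":"array","items":{"type":"number"}}}}},"grip_force":{"type":"number"}},"required":["plan"]}

```bash
mkdir -p pics; cat > h.py <<'E'
import numpy as np,cv2
from station import env,vision
def snap(n,f):
    d=vision.read_camera(n); cv2.imwrite(f,d['pixels'][:,:,::-1]); np.savez(f+'.npz',**{k:v for k,v in d.items()}); return d
def ray(f,u,v,z):
    d=np.load(f+'.npz',allow_pickle=True); T=d['cam_to_world']
    c=np.array([(u-d['cx'])/d['fx'],-(v-d['cy'])/d['fy'],-1.]); w=T[:3,:3]@c; o=T[:3,3]
    return o+w*(z-o[2])/w[2]
def proj(f,p):
    d=np.load(f+'.npz',allow_pickle=True); T=d['cam_to_world']
    c=T[:3,:3].T@(np.array(p)-T[:3,3]); return np.array([d['cx']+d['fx']*c[0]/-c[2], d['cy']+d['fy']*c[1]/c[2]])
E
python3 - <<'E'
from h import *
for n in('top','side'):
    d=snap(n,f'pics/{n}0.png'); print(n,{k:(v if k!='pixels' else v.shape) for k,v in d.items()})
print(env.get_state())
E
```

```text
top {'pixels': (400, 640, 3), 'fx': 365.1689555188377, 'fy': 365.1689555188377, 'cx': 322.07682170194227, 'cy': 199.97630684069628, 'cam_to_world': array([[ 0.02453385,  0.98426867, -0.17496652,  0.35977496],
       [-0.99924484,  0.02941916,  0.02538221, -0.04908561],
       [ 0.03013029,  0.17421167,  0.98424715,  0.93168876],
       [ 0.        ,  0.        ,  0.        ,  1.        ]])}
side {'pixels': (400, 640, 3), 'fx': 407.4326268242588, 'fy': 407.4326268242588, 'cx': 321.4840068747843, 'cy': 200.8709131702781, 'cam_to_world': array([[-0.84979277,  0.30309467, -0.43126078,  0.07490113],
       [-0.52711514, -0.49075627,  0.69376358,  0.61728327],
       [-0.00136789,  0.81687937,  0.57680693,  0.68485475],
       [ 0.        ,  0.        ,  0.        ,  1.        ]])}
{'t': 0.1, 'joint_positions': array([-7.41063817e+01,  7.51106597e+00,  8.53245770e+01,  1.08226233e-03,
        8.72623426e+01, -4.89313469e+00]), 'qvel': array([ 0.02849957, -0.14530501, -0.06330047, -0.04848429, -0.11905732,
        0.03691962]), 'joint_efforts': array([ 1.42979279e-03, -5.70954537e+01, -5.01940084e+01, -2.57657875e-04,
        8.24269286e-03,  4.55265479e-05]), 'eef_pos': array([ 0.21282452, -0.56045543,  0.23833162]), 'tool_rot': array([[ 9.34908117e-01,  3.54889576e-01, -4.50187385e-04],
       [ 3.54889823e-01, -9.34906675e-01,  1.64996006e-03],
       [ 1.64670435e-04, -1.70232798e-03, -9.99998537e-01]]), 'force': array([0.10641438, 0.73366751, 0.49664989]), 'moment': array([0.00011332, 0.06044585, 0.00816105]), 'finger_gap': 1.0002775422194}
```

View pics/top0.png

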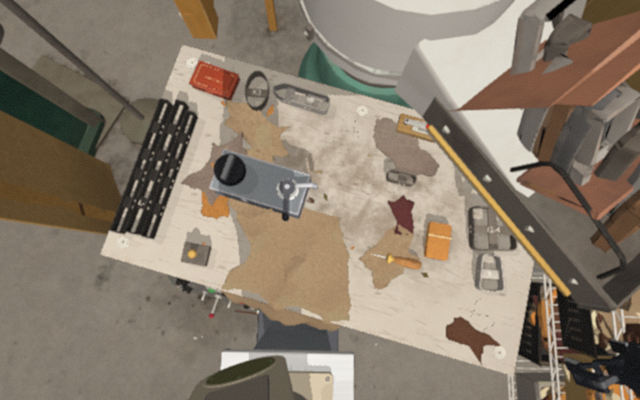

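View pics/side0.png

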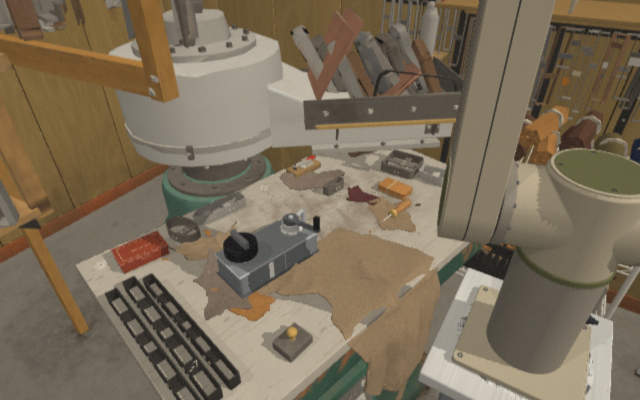

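```bash
python3 - <<'E'
from h import *
a=cv2.imread('pics/top0.png')[135:230,190:330]; cv2.imwrite('pics/t1.png',cv2.resize(a,None,fx=5.5,fy=5.5,interpolation=cv2.INTER_CUBIC))
a=cv2.imread('pics/side0.png')[205:300,205:335]; cv2.imwrite('pics/s1.png',cv2.resize(a,None,fx=6,fy=6,interpolation=cv2.INTER_CUBIC))
E
```

```text
(no output)
```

View pics/t1.png

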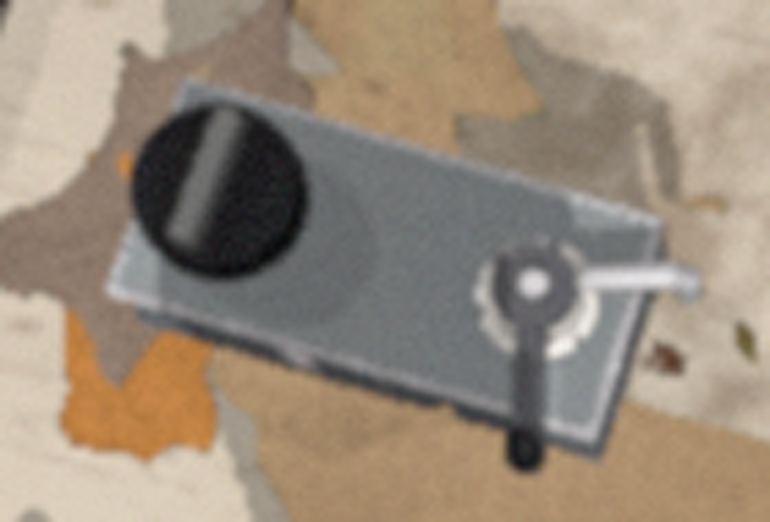

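View pics/s1.png

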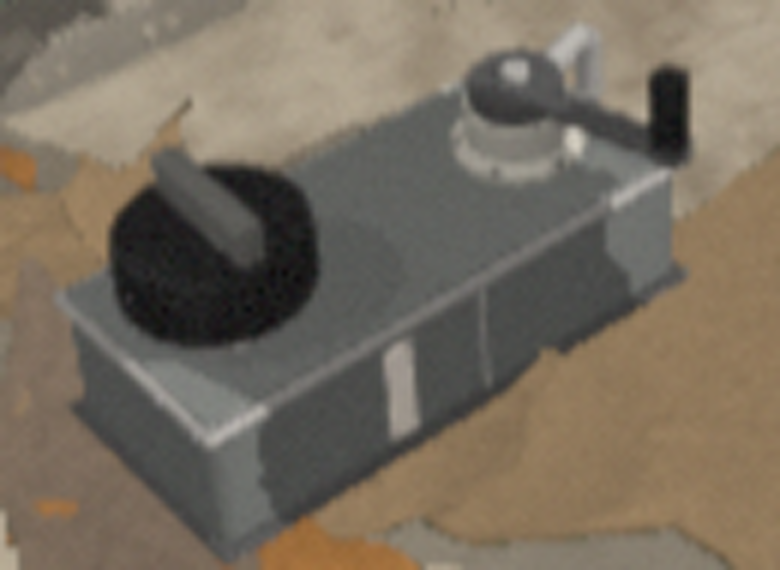

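```bash
python3 - <<'E'
from h import *
f='pics/top0.png'; g='pics/side0.png'
t=lambda u,v,z: ray(f,190+(u+.5)/5.5-.5,135+(v+.5)/5.5-.5,z)
s=lambda u,v,z: ray(g,205+(u+.5)/6-.5,205+(v+.5)/6-.5,z)
C=[t(190,82,.07),t(662,218,.07),t(598,440,.07),t(110,290,.07)]
for c in C: print('corner',c.round(4))
for i in range(4): print(np.linalg.norm(C[i]-C[(i+1)%4]).round(4))
print('side corners',[s(*p,.07).round(4) for p in((62,300),(212,438),(672,172))])
ctr=sum(C)/4; ay=(C[0]-C[1]+C[3]-C[2]);ay/=np.linalg.norm(ay); ax=np.array([ay[1],-ay[0],0])
print('ctr',ctr,'yaw x',np.degrees(np.arctan2(ax[1],ax[0])))
print('bar top',t(228,108,.128),t(180,248,.128),t(205,178,.128)); b=t(228,108,.128)-t(180,248,.128); print('bar ang',np.degrees(np.arctan2(b[1],b[0])),np.linalg.norm(b))
print('side bar', s(172,152,.128),s(250,232,.128), s(208,195,.128))
print('post',t(525,450,.133), s(670,72,.133),'hub',t(535,285,.103), s(515,70,.103))
print('cap disc ctr top', t(220,190,.11))
print('weight',ray(f,195,253,.024),'orange bundle?',ray(f,215,205,0),ray(f,439,240,.01))
L=ctr+0
E
```

```text
corner [0.6307 0.1705 0.07  ]
corner [ 0.5755 -0.0404  0.07  ]
corner [ 0.476  -0.0157  0.07  ]
corner [0.5356 0.1982 0.07  ]
0.2179
0.1025
0.2221
0.0991
side corners [array([0.6263, 0.1758, 0.07  ]), array([0.5332, 0.1999, 0.07  ]), array([ 0.4748, -0.004 ,  0.07  ])]
ctr [0.55445749 0.07815701 0.07      ] yaw x -15.129454738677103
bar top [0.60186081 0.13933932 0.128     ] [0.54210666 0.15472512 0.128     ] [0.57180023 0.14667637 0.128     ]
bar ang -14.43915631074622 0.061703168391486395
side bar [0.59573393 0.13949027 0.128     ] [0.54347853 0.15819117 0.128     ] [0.56888018 0.15082734 0.128     ]
post [0.46265544 0.01080844 0.133     ] [0.46544932 0.0111999  0.133     ] hub [0.5365262  0.01181274 0.103     ] [0.53903316 0.0090822  0.103     ]
cap disc ctr top [0.57157686 0.14447042 0.11      ]
weight [0.38069566 0.23396108 0.024     ] orange bundle? [0.50412364 0.20100824 0.        ] [ 0.42928741 -0.37238276  0.01      ]
```

```bash
python3 - <<'E'
from h import *
for f in('pics/top0.png','pics/side0.png'):
  for p in ([.213,-.561,.239],[0,0,0],[.571,.147,.128],[.571,.147,.3],[.4,-.2,.24]): print(p,proj(f,p).round())
E
```

```text
[0.213, -0.561, 0.239] [588. 353.]
[0, 0, 0] [285. 420.]
[0.571, 0.147, 0.128] [227. 167.]
[0.571, 0.147, 0.3] [205. 142.]
[0.4, -0.2, 0.24] [391. 245.]
[0.213, -0.561, 0.239] [503. 109.]
[0, 0, 0] [522. 345.]
[0.571, 0.147, 0.128] [240. 236.]
[0.571, 0.147, 0.3] [229. 165.]
[0.4, -0.2, 0.24] [387. 143.]
```

```bash
python3 - <<'E'
from h import *
for z in (.1,.2,.3,.4,.5): print(z,ray('pics/top0.png',428,118,z).round(3),ray('pics/side0.png',308,127,z).round(3),ray('pics/top0.png',567,293,z).round(3),ray('pics/side0.png',462,122,z).round(3))
E
```

```text
0.1 [ 0.718 -0.323  0.1  ] [ 0.777 -0.427  0.1  ] [ 0.311 -0.629  0.1  ] [ 0.35  -0.737  0.1  ]
0.2 [ 0.675 -0.29   0.2  ] [ 0.657 -0.248  0.2  ] [ 0.317 -0.559  0.2  ] [ 0.303 -0.505  0.2  ]
0.3 [ 0.632 -0.257  0.3  ] [ 0.537 -0.07   0.3  ] [ 0.323 -0.49   0.3  ] [ 0.256 -0.274  0.3  ]
0.4 [ 0.589 -0.224  0.4  ] [0.417 0.109 0.4  ] [ 0.329 -0.42   0.4  ] [ 0.209 -0.042  0.4  ]
0.5 [ 0.546 -0.191  0.5  ] [0.297 0.287 0.5  ] [ 0.334 -0.35   0.5  ] [0.162 0.189 0.5  ]
```

Request:
{"name": "carry_out", "arguments": {"plan": [{"fingers":22,"linear":[0,0.045,0],"twist":[0,0,0]},{"fingers":22,"linear":[0,0.045,0],"twist":[0,0,0]},{"fingers":22,"linear":[0,0.045,0],"twist":[0,0,0]},{"fingers":22,"linear":[0,0.045,0],"twist":[0,0,0]},{"fingers":22,"linear":[0.03,0.038,0],"twist":[0,0,-5]},{"fingers":22,"linear":[0.03,0.038,0],"twist":[0,0,-5]},{"fingers":22,"linear":[0.03,0.038,0],"twist":[0,0,-5]},{"fingers":22,"linear":[0.03,0.038,0],"twist":[0,0,-5]},{"fingers":22,"linear":[0.03,0.038,0],"twist":[0,0,-5]},{"fingers":22,"linear":[0.03,0.038,0],"twist":[0,0,-5]}]}}

```text
t: 1.1
eef_pos: [0.3908, -0.1386, 0.2289]
tool_rot: [[0.982, -0.19, 0.003], [-0.19, -0.982, 0.013], [0.0, -0.014, -1.0]]
force: [0.1, -1.2, 0.4]
finger_gap: 0.223
```

Request:
{"name": "carry_out", "arguments": {"plan": [{"fingers":22,"linear":[0.023,0.036,0.002],"twist":[0,0,-1]},{"fingers":22,"linear":[0.023,0.036,0.002],"twist":[0,0,-1]},{"fingers":22,"linear":[0.023,0.036,0.002],"twist":[0,0,-1]},{"fingers":22,"linear":[0.023,0.036,0.002],"twist":[0,0,-1]},{"fingers":22,"linear":[0.023,0.036,0],"twist":[0,0,0]},{"fingers":22,"linear":[0.023,0.036,0],"twist":[0,0,0]},{"fingers":22,"linear":[0.023,0.036,0],"twist":[0,0,0]},{"fingers":22,"linear":[0.015,0.025,0],"twist":[0,0,0]},{"fingers":22,"linear":[0,0,0],"twist":[0,0,0]}]}}

```text
t: 2.0
eef_pos: [0.5717, 0.1581, 0.233]
tool_rot: [[0.966, -0.258, 0.0], [-0.258, -0.966, 0.013], [-0.003, -0.013, -1.0]]
force: [-0.0, -0.4, 0.7]
finger_gap: 0.222
```

```bash
python3 - <<'E'
from h import *
for n in('top','side'): snap(n,f'pics/{n}2.png')
s=env.get_state();print(s['t'],s['eef_pos'],s['tool_rot'],s['joint_positions'],s['force'])
a=cv2.imread('pics/top2.png')[90:230,150:330]; A=cv2.resize(a,None,fx=4,fy=4,interpolation=cv2.INTER_CUBIC); cv2.imwrite('pics/t2.png',A)
a=cv2.imread('pics/side2.png')[150:300,165:335]; cv2.imwrite('pics/s2.png',cv2.resize(a,None,fx=4,fy=4,interpolation=cv2.INTER_CUBIC))
E
```

```text
2.1 [0.57071949 0.15546354 0.2330536 ] [[ 9.65861990e-01 -2.59056808e-01 -4.32949407e-04]
 [-2.59032515e-01 -9.65791777e-01  1.21819283e-02]
 [-3.57395045e-03 -1.16539136e-02 -9.99925704e-01]] [  9.85295724   6.17447793  87.32159331   0.69330091  86.40918698
 114.8240612 ] [-0.38436551 -0.69867845 -0.53463191]
```

View pics/t2.png

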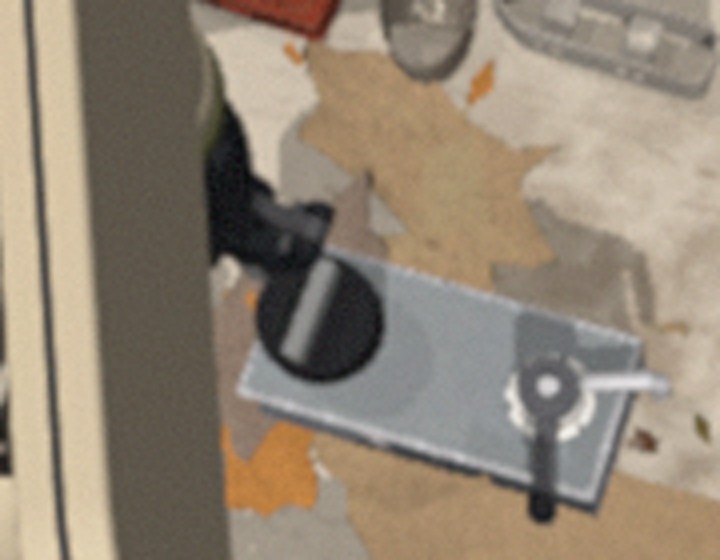

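View pics/s2.png

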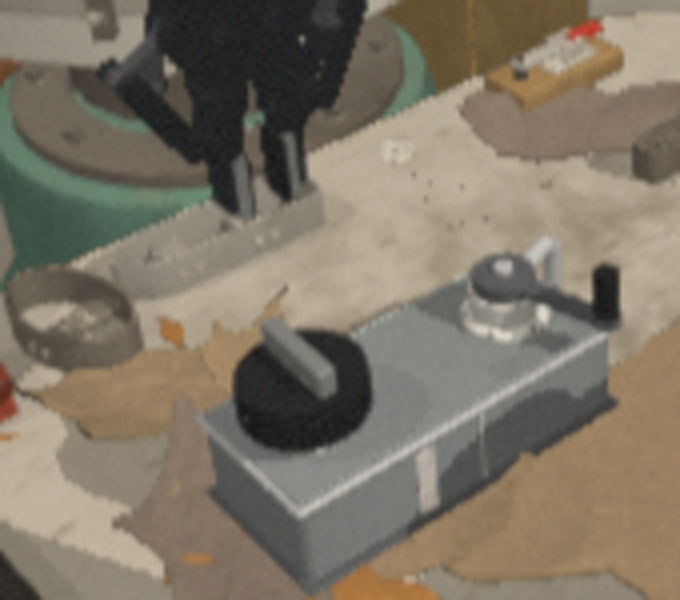

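Request:
{"name": "carry_out", "arguments": {"plan": [{"fingers":22,"linear":[0,-0.008,0],"twist":[-0.7,0,0]},{"fingers":22,"linear":[0,0,-0.025],"twist":[0,0,0]},{"fingers":22,"linear":[0,0,-0.025],"twist":[0,0,0]},{"fingers":22,"linear":[0,0,-0.02],"twist":[0,0,0]},{"fingers":22,"linear":[0,0,-0.005],"twist":[0,0,0]},{"fingers":22,"linear":[0,0,0],"twist":[0,0,0]}]}}

```text
t: 2.7
eef_pos: [0.5693, 0.1378, 0.1582]
tool_rot: [[0.964, -0.266, 0.002], [-0.266, -0.964, -0.005], [0.004, 0.005, -1.0]]
force: [0.6, -0.3, 0.7]
finger_gap: 0.223
```

```bash
python3 - <<'E'
from h import *
for n in('top','side'): snap(n,f'pics/{n}3.png')
s=env.get_state();print(s['t'],s['eef_pos'],s['tool_rot'],s['force'])
a=cv2.imread('pics/top3.png')[100:230,170:330]; A=cv2.resize(a,None,fx=4,fy=4,interpolation=cv2.INTER_CUBIC); cv2.imwrite('pics/t3.png',A)
a=cv2.imread('pics/side3.png')[190:290,185:285]; cv2.imwrite('pics/s3.png',cv2.resize(a,None,fx=6,fy=6,interpolation=cv2.INTER_CUBIC))
E
```

```text
2.8 [0.5700403  0.13826645 0.15932204] [[ 0.9639941  -0.26589645  0.00380241]
 [-0.26587704 -0.96399432 -0.00493567]
 [ 0.00497788  0.00374699 -0.99998059]] [-0.20416028 -0.02639841  1.01464499]
```

View pics/t3.png

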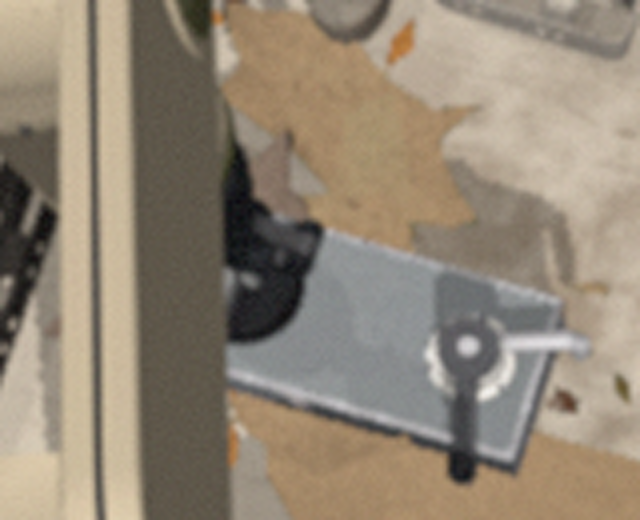

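View pics/s3.png

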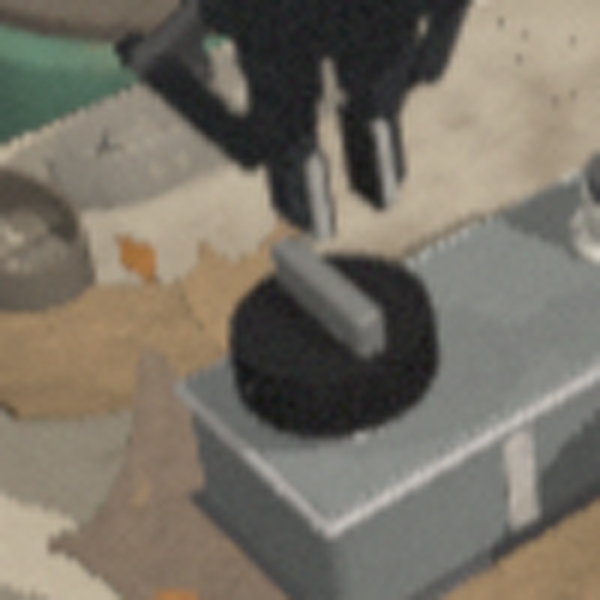

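Request:
{"name": "carry_out", "arguments": {"plan": [{"fingers":28,"linear":[0.001,0.009,0],"twist":[0.2,0.2,0]},{"fingers":28,"linear":[0,0,0],"twist":[0,0,0]},{"fingers":28,"linear":[0,0,0],"twist":[0,0,0]}]}}

```text
t: 3.1
eef_pos: [0.5731, 0.1481, 0.1632]
tool_rot: [[0.964, -0.266, 0.005], [-0.266, -0.964, -0.0], [0.005, -0.001, -1.0]]
force: [-0.4, -0.3, 0.6]
finger_gap: 0.279
```

```bash
python3 - <<'E'
from h import *
for n in('side',): snap(n,f'pics/{n}4.png')
s=env.get_state();print(s['t'],s['eef_pos'],s['tool_rot'],s['force'],s['finger_gap'])
a=cv2.imread('pics/side4.png')[190:290,185:285]; cv2.imwrite('pics/s4.png',cv2.resize(a,None,fx=6,fy=6,interpolation=cv2.INTER_CUBIC))
E
```

```text
3.15 [0.57314509 0.14815431 0.16322047] [[ 9.63884585e-01 -2.66260058e-01  5.66473110e-03]
 [-2.66263687e-01 -9.63900220e-01 -1.17360061e-04]
 [ 5.49148386e-03 -1.39519064e-03 -9.99983948e-01]] [0.91680957 0.21688958 0.58822813] 0.27799203798903027
```

View pics/s4.png

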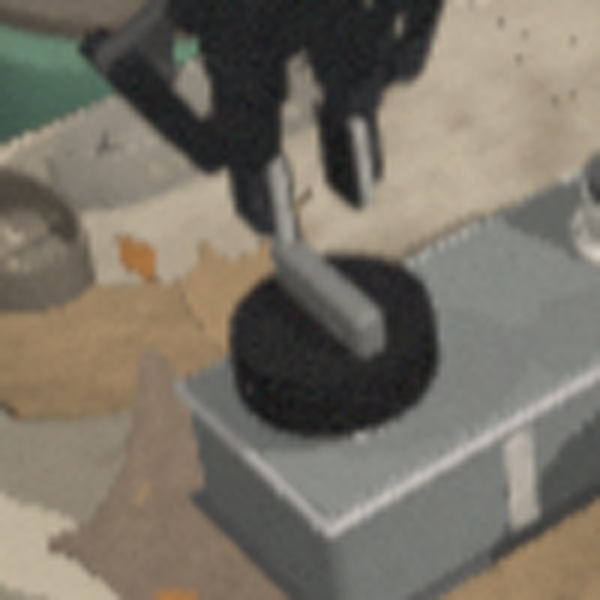

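```bash
python3 - <<'E'
from h import *
g='pics/side4.png'
s=lambda u,v,z: ray(g,185+(u+.5)/6-.5,190+(v+.5)/6-.5,z)
print(s(265,228,.157),s(362,205,.157)); 
print('proj tcp tip', (proj(g,[.573,.148,.157])-[185,190])*6)
print('bar top corners',s(275,248,.128),s(290,240,.128),s(362,320,.128),s(384,315,.128))
print('post bottom/hub')
E
```

```text
[0.58160515 0.163522   0.157     ] [0.56163995 0.13630497 0.157     ]
proj tcp tip [311.98150552 209.66651074]
bar top corners [0.59861929 0.1452467  0.128     ] [0.59711215 0.13901196 0.128     ] [0.54650786 0.15883901 0.128     ] [0.54175768 0.15283037 0.128     ]
post bottom/hub
```

Request:
{"name": "carry_out", "arguments": {"plan": [{"fingers":28,"linear":[-0.001,0,-0.01],"twist":[0,0,0]},{"fingers":28,"linear":[0,0,-0.01],"twist":[0,0,0]},{"fingers":28,"linear":[0,0,-0.01],"twist":[0,0,0]},{"fingers":28,"linear":[0,0,-0.005],"twist":[0,0,0]},{"fingers":28,"linear":[0,0,0],"twist":[0,0,0]},{"fingers":28,"linear":[0,0,0],"twist":[0,0,0]}]}}

```text
t: 3.75
eef_pos: [0.571, 0.1482, 0.1237]
tool_rot: [[0.964, -0.266, 0.003], [-0.266, -0.964, -0.001], [0.003, -0.0, -1.0]]
force: [-0.1, -0.5, -0.9]
finger_gap: 0.283
```

```bash
python3 - <<'E'
from h import *
for n in('side',): snap(n,f'pics/{n}5.png')
s=env.get_state();print(s['t'],s['eef_pos'],s['tool_rot'],s['force'],s['finger_gap'])
a=cv2.imread('pics/side5.png')[190:290,185:285]; cv2.imwrite('pics/s5.png',cv2.resize(a,None,fx=6,fy=6,interpolation=cv2.INTER_CUBIC))
E
```

```text
3.8 [0.5709642  0.14814435 0.12373294] [[ 9.64053300e-01 -2.65686890e-01  3.42211576e-03]
 [-2.65686075e-01 -9.64059345e-01 -6.98880914e-04]
 [ 3.48480617e-03 -2.35450053e-04 -9.99993900e-01]] [-0.54971902 -0.00960618 -0.92010768] 0.2750668769583246
```

View pics/s5.png

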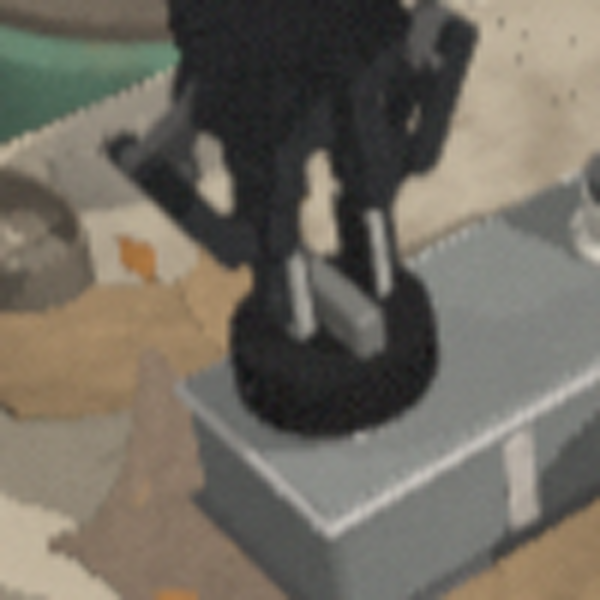

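Request:
{"name": "carry_out", "arguments": {"plan": [{"fingers":24,"linear":[0,0,-0.002],"twist":[0,0,0]},{"fingers":24,"linear":[0,0,-0.002],"twist":[0,0,0]},{"fingers":24,"linear":[0,0,-0.001],"twist":[0,0,0]},{"fingers":24,"linear":[0,0,0],"twist":[0,0,0]}]}}

```text
t: 4.2
eef_pos: [0.5718, 0.1482, 0.1196]
tool_rot: [[0.964, -0.266, 0.005], [-0.266, -0.964, -0.0], [0.005, -0.001, -1.0]]
force: [-0.4, -0.3, 0.7]
finger_gap: 0.24
```

Request:
{"name": "carry_out", "arguments": {"plan": [{"fingers":24,"linear":[0,0,-0.002],"twist":[0,0,0]},{"fingers":24,"linear":[0,0,-0.001],"twist":[0,0,0]},{"fingers":24,"linear":[0,0,0],"twist":[0,0,0]}]}}

```text
t: 4.5
eef_pos: [0.5723, 0.1483, 0.1183]
tool_rot: [[0.964, -0.266, 0.007], [-0.266, -0.964, -0.0], [0.006, -0.002, -1.0]]
force: [0.2, 0.4, -0.2]
finger_gap: 0.242
```

Request:
{"name": "carry_out", "arguments": {"plan": [{"fingers":24,"linear":[-0.001,0,-0.002],"twist":[0,0.4,0]},{"fingers":24,"linear":[0,0,-0.002],"twist":[0,0,0]},{"fingers":24,"linear":[0,0,-0.001],"twist":[0,0,0]},{"fingers":24,"linear":[0,0,0],"twist":[0,0,0]}]}}

```text
t: 4.9
eef_pos: [0.5726, 0.1484, 0.1174]
tool_rot: [[0.964, -0.266, 0.002], [-0.266, -0.964, 0.0], [0.002, -0.001, -1.0]]
force: [-3.9, -0.1, 8.6]
finger_gap: 0.239
```

Request:
{"name": "carry_out", "arguments": {"plan": [{"fingers":24,"linear":[-0.001,0,-0.003],"twist":[0,0,0]},{"fingers":24,"linear":[0,0,-0.003],"twist":[0,0,0]},{"fingers":24,"linear":[0,0,-0.002],"twist":[0,0,0]}]}}

```text
t: 5.2
eef_pos: [0.5726, 0.1484, 0.1132]
tool_rot: [[0.964, -0.266, 0.005], [-0.266, -0.964, 0.0], [0.005, -0.001, -1.0]]
force: [-6.9, -1.2, 9.9]
finger_gap: 0.24
```

Request:
{"name": "carry_out", "arguments": {"plan": [{"fingers":24,"linear":[-0.001,0,-0.003],"twist":[0,0,0]},{"fingers":24,"linear":[-0.001,0,-0.002],"twist":[0,0,0]}]}}

```text
t: 5.4
eef_pos: [0.5725, 0.1484, 0.1115]
tool_rot: [[0.964, -0.266, 0.009], [-0.266, -0.964, 0.0], [0.009, -0.003, -1.0]]
force: [-2.6, -1.0, 11.9]
finger_gap: 0.242
```

Request:
{"name": "carry_out", "arguments": {"plan": [{"fingers":24,"linear":[-0.001,0,-0.002],"twist":[0,0.3,4]},{"fingers":24,"linear":[0,0,-0.0015],"twist":[0,0.2,4]},{"fingers":24,"linear":[0,0,-0.0015],"twist":[0,0,4]}]}}

```text
t: 5.7
eef_pos: [0.5745, 0.1489, 0.1123]
tool_rot: [[0.999, -0.054, 0.007], [-0.054, -0.999, 0.003], [0.007, -0.003, -1.0]]
force: [-4.6, -0.8, 11.1]
finger_gap: 0.24
```

```bash
python3 - <<'E'
from h import *
s=env.get_state();print(s['t'],s['eef_pos'],s['tool_rot'],s['force'],s['moment'])
E
```

```text
5.7 [0.57451207 0.14886097 0.11229496] [[ 0.9985387  -0.05355525  0.00723255]
 [-0.0535751  -0.99856049  0.00257911]
 [ 0.00708402 -0.00296283 -0.99997052]] [-4.60220664 -0.83024319 11.13815046] [-0.07624509  0.92641556 -0.08393685]
```

Request:
{"name": "carry_out", "arguments": {"plan": [{"fingers":24,"linear":[-0.003,0,-0.003],"twist":[0,0.4,1]},{"fingers":24,"linear":[-0.002,0,-0.0025],"twist":[0,0.2,4]}]}}

```text
t: 5.9
eef_pos: [0.5742, 0.1491, 0.1121]
tool_rot: [[0.999, 0.037, 0.007], [0.037, -0.999, 0.004], [0.007, -0.004, -1.0]]
force: [-0.5, -1.1, 11.9]
finger_gap: 0.241
```

```bash
python3 - <<'E'
from h import *
s=env.get_state();print(s['t'],s['eef_pos'],s['tool_rot'],s['force'],s['moment'])
E
```

```text
5.9 [0.57421923 0.14911573 0.11209226] [[ 0.99927412  0.03739113  0.00728991]
 [ 0.03736253 -0.99929369  0.00402138]
 [ 0.00743512 -0.0037461  -0.99996534]] [-0.54166291 -1.13012823 11.90320697] [-0.14116428  0.26926452 -0.10560253]
```

Request:
{"name": "carry_out", "arguments": {"plan": [{"fingers":24,"linear":[-0.003,0,-0.004],"twist":[0,0.4,0]},{"fingers":24,"linear":[-0.002,0,-0.003],"twist":[0,0.2,4]},{"fingers":24,"linear":[-0.001,0,-0.003],"twist":[0,0,4]}]}}

```text
t: 6.2
eef_pos: [0.5749, 0.1496, 0.1104]
tool_rot: [[0.983, 0.181, 0.011], [0.181, -0.983, 0.007], [0.012, -0.005, -1.0]]
force: [-3.6, -0.6, 13.7]
finger_gap: 0.242
```

```bash
python3 - <<'E'
from h import *
s=env.get_state();print(s['t'],s['eef_pos'],s['tool_rot'],s['force'],s['moment'])
snap('side','pics/side6.png');snap('top','pics/top6.png')
a=cv2.imread('pics/side6.png')[190:290,185:285]; cv2.imwrite('pics/s6.png',cv2.resize(a,None,fx=6,fy=6,interpolation=cv2.INTER_CUBIC))
E
```

```text
6.2 [0.57489386 0.14957573 0.11039438] [[ 0.98334016  0.18141482  0.01143607]
 [ 0.18134716 -0.98339626  0.00670817]
 [ 0.01246315 -0.00452251 -0.9999121 ]] [-3.58917704 -0.64021974 13.65299455] [-0.10109089  0.74839312 -0.12226863]
```

View pics/s6.png

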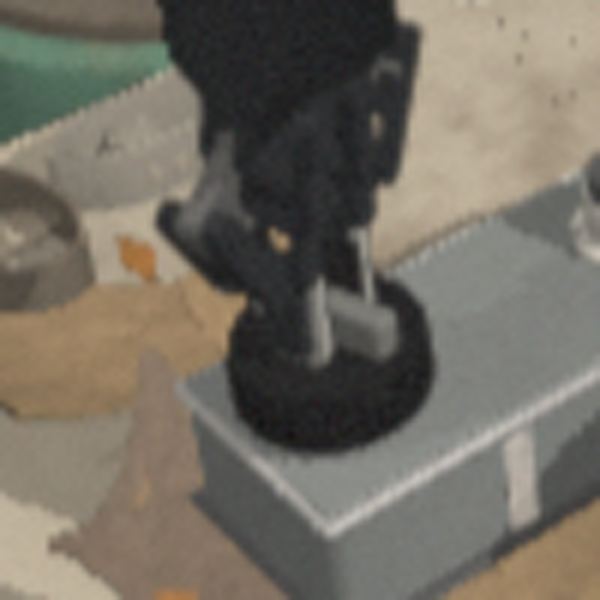

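Request:
{"name": "carry_out", "arguments": {"plan": [{"fingers":24,"linear":[-0.004,-0.001,-0.002],"twist":[0.2,0.6,4]},{"fingers":24,"linear":[-0.003,-0.001,-0.0025],"twist":[0.1,0.3,5]},{"fingers":24,"linear":[-0.002,0,-0.0025],"twist":[0,0.2,5]}]}}

```text
t: 6.6
eef_pos: [0.5728, 0.1488, 0.1118]
tool_rot: [[0.907, 0.42, 0.006], [0.42, -0.907, 0.016], [0.012, -0.012, -1.0]]
force: [-1.6, -1.7, 12.3]
finger_gap: 0.238
```

```bash
python3 - <<'E'
from h import *
s=env.get_state();print(s['t'],s['eef_pos'],s['tool_rot'],s['force'],s['moment'])
E
```

```text
6.6 [0.57284523 0.14883095 0.11179634] [[ 0.90743038  0.42016571  0.00555703]
 [ 0.42003611 -0.90736391  0.01613672]
 [ 0.01182235 -0.0123088  -0.99985435]] [-1.56999307 -1.71552062 12.27448345] [-0.33134515  0.26819473 -0.05914772]
```

Request:
{"name": "carry_out", "arguments": {"plan": [{"fingers":24,"linear":[-0.003,-0.001,-0.004],"twist":[-0.7,0.3,3]},{"fingers":24,"linear":[-0.002,0,-0.003],"twist":[-0.3,0.2,5]},{"fingers":24,"linear":[-0.002,0,-0.003],"twist":[-0.2,0.2,5]}]}}

```text
t: 6.9
eef_pos: [0.5726, 0.1489, 0.1102]
tool_rot: [[0.784, 0.621, 0.008], [0.621, -0.784, -0.001], [0.006, 0.006, -1.0]]
force: [0.4, -0.5, 13.6]
finger_gap: 0.242
```

```bash
python3 - <<'E'
from h import *
s=env.get_state();print(s['t'],s['eef_pos'],s['tool_rot'],s['force'],s['moment'])
snap('side','pics/side7.png')
a=cv2.imread('pics/side7.png')[190:290,185:285]; cv2.imwrite('pics/s7.png',cv2.resize(a,None,fx=6,fy=6,interpolation=cv2.INTER_CUBIC))
E
```

```text
6.9 [0.57260635 0.14894044 0.11017678] [[ 0.78404274  0.6206516   0.0082807 ]
 [ 0.62068072 -0.78406237 -0.00128599]
 [ 0.00569444  0.00614794 -0.99996489]] [ 0.42105004 -0.46160596 13.57496173] [-0.03649035  0.13919769 -0.10478527]
```

View pics/s7.png

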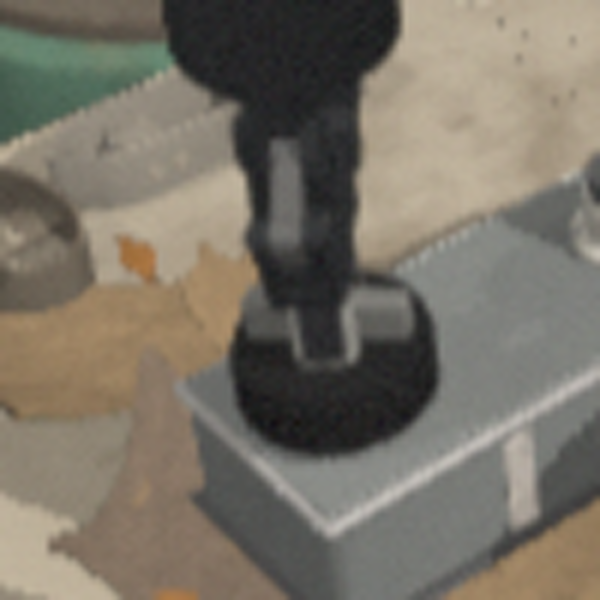

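```bash
python3 - <<'E'
from h import *
g='pics/side7.png'
s=lambda u,v,z: ray(g,185+(u+.5)/6-.5,190+(v+.5)/6-.5,z)
for p,q in(((246,315),(412,300)),((246,338),(412,338))):
  for z in(.121,):
    a,b=s(*p,z),s(*q,z);print(a,b,np.degrees(np.arctan2(*(a-b)[1::-1])))
for yaw in (20,30,38): 
  c=np.array([.571,.148]);d=np.array([np.cos(np.radians(yaw)),np.sin(np.radians(yaw))])*.03
  print(yaw,[((proj(g,[*(c+k*d),.121])-[185,190])*6).round() for k in(-1,1)])
E
```

```text
[0.58872029 0.17239249 0.121     ] [0.54445067 0.13560066 0.121     ] 39.7294718704553
[0.58038653 0.1814248  0.121     ] [0.53152669 0.15122207 0.121     ] 31.72230021185539
20 [array([409., 302.]), array([249., 280.])]
30 [array([413., 293.]), array([244., 290.])]
38 [array([414., 285.]), array([243., 297.])]
```

Request:
{"name": "carry_out", "arguments": {"plan": [{"fingers":24,"linear":[-0.002,-0.001,-0.002],"twist":[0,0.3,4]},{"fingers":24,"linear":[-0.002,0,-0.002],"twist":[-0.2,0.2,4]},{"fingers":25,"linear":[-0.001,0,0],"twist":[0,0,0]},{"fingers":26,"linear":[0,0,0.004],"twist":[0,0,0]},{"fingers":26,"linear":[0,0,0.005],"twist":[0,0,0]}]}}

```text
t: 7.45
eef_pos: [0.5735, 0.1486, 0.1245]
tool_rot: [[0.68, 0.733, 0.013], [0.733, -0.68, -0.002], [0.007, 0.011, -1.0]]
force: [-3.0, -0.2, 3.0]
finger_gap: 0.257
```

```bash
python3 - <<'E'
from h import *
s=env.get_state();print(s['t'],s['eef_pos'],s['tool_rot'],s['force'],s['moment'])
E
```

```text
7.45 [0.57346156 0.14860495 0.12446615] [[ 0.68044127  0.73268119  0.01333991]
 [ 0.73276572 -0.68047694 -0.0023526 ]
 [ 0.0073538   0.01137584 -0.99990825]] [-2.97136735 -0.21071308  2.99949608] [0.01478559 0.49335926 0.00229687]
```

Request:
{"name": "carry_out", "arguments": {"plan": [{"fingers":30,"linear":[-0.001,0,0.004],"twist":[0,0,0]},{"fingers":30,"linear":[-0.001,0,0.004],"twist":[0,0,0]},{"fingers":32,"linear":[0,0,0.006],"twist":[0,0,0]},{"fingers":32,"linear":[0,0,0.01],"twist":[0,0,0]},{"fingers":32,"linear":[0,0,0.02],"twist":[0,0,0]},{"fingers":32,"linear":[0,0,0.025],"twist":[0,0,0]},{"fingers":32,"linear":[0,0,0.02],"twist":[0,0,0]},{"fingers":32,"linear":[0,0,0],"twist":[0,0,0]}]}}

```text
t: 8.25
eef_pos: [0.5703, 0.1486, 0.2178]
tool_rot: [[0.68, 0.733, 0.012], [0.733, -0.68, -0.002], [0.006, 0.01, -1.0]]
force: [1.3, 0.6, 2.1]
finger_gap: 0.32
```

```bash
python3 - <<'E'
from h import *
s=env.get_state();print(s['t'],s['eef_pos'],s['tool_rot'],s['force'],s['moment'],s['joint_positions'])
snap('side','pics/side8.png');snap('top','pics/top8.png')
a=cv2.imread('pics/side8.png')[190:290,185:285]; cv2.imwrite('pics/s8.png',cv2.resize(a,None,fx=6,fy=6,interpolation=cv2.INTER_CUBIC))
E
```

```text
8.25 [0.57032199 0.14860689 0.2177572 ] [[ 0.68041483  0.73273491  0.01162785]
 [ 0.73280122 -0.68043861 -0.00238128]
 [ 0.00616719  0.01014116 -0.99992956]] [1.3002088  0.59939926 2.0685388 ] [ 0.06123516  0.06486377 -0.00825773] [ 9.77127929  5.85167046 89.2687386  -0.24878108 84.24621953 52.6737236 ]
```

View pics/s8.png

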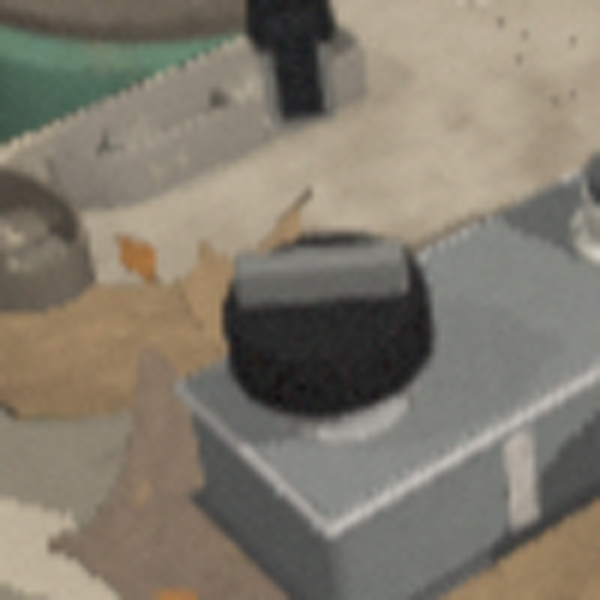

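View pics/top8.png

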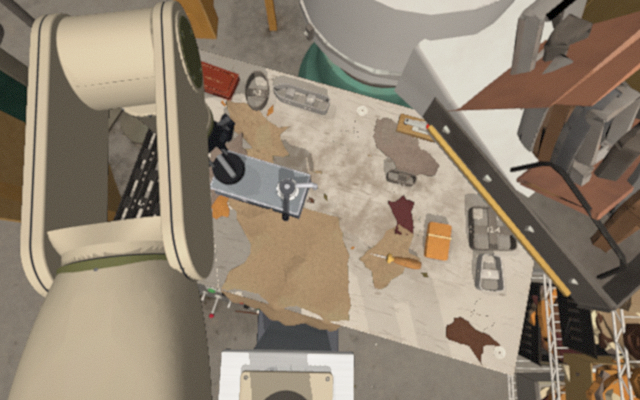

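```bash
python3 - <<'E'
from h import *
g='pics/side8.png'
def best():
  im=cv2.resize(cv2.imread(g)[190:290,185:285],None,fx=6,fy=6,interpolation=cv2.INTER_CUBIC)
  o=im.copy()
  P=lambda p:tuple(((proj(g,p)-[185,190])*6+2.5).astype(int).tolist())
  c=np.array([.571,.148])
  for dz,col in((.010,(0,255,0)),):
    for z in (.110+dz,.088+dz):
      pts=[P([c[0]+.036*np.cos(t),c[1]+.036*np.sin(t),z]) for t in np.linspace(0,6.28,60)]
      cv2.polylines(o,[np.array(pts)],True,col,1)
    for yaw in(38,):
      R=np.array([[np.cos(np.radians(yaw)),-np.sin(np.radians(yaw))],[np.sin(np.radians(yaw)),np.cos(np.radians(yaw))]])
      for z in(.128+dz,.11+dz): cv2.polylines(o,[np.array([P([*(c+R@np.array(q)),z]) for q in((.03,.006),(.03,-.006),(-.03,-.006),(-.03,.006))])],True,(0,0,255),1)
  cv2.imwrite('pics/s8o.png',o)
best()
E
```

```text
(no output)
```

View pics/s8o.png

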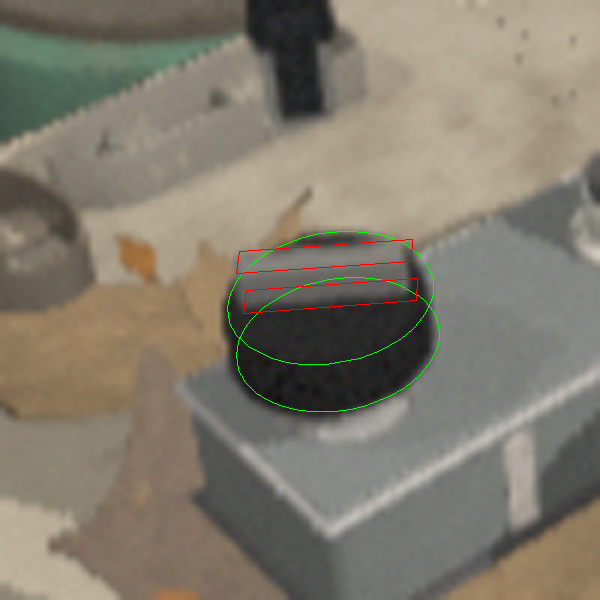

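Request:
{"name": "carry_out", "arguments": {"plan": [{"fingers":0,"linear":[-0.018,-0.016,0],"twist":[0,0.5,6]},{"fingers":0,"linear":[-0.018,-0.016,0],"twist":[0,0,6]},{"fingers":0,"linear":[-0.018,-0.016,0],"twist":[0,0,6]},{"fingers":0,"linear":[-0.018,-0.016,0],"twist":[0,0,6]},{"fingers":0,"linear":[-0.018,-0.016,0],"twist":[0,0,6]},{"fingers":0,"linear":[-0.012,-0.01,0],"twist":[0,0,6]},{"fingers":0,"linear":[0,0,0],"twist":[0,0,0]},{"fingers":0,"linear":[0,0,0],"twist":[0,0,0]}]}}

```text
t: 9.15
eef_pos: [0.4564, 0.0556, 0.1993]
tool_rot: [[0.097, 0.995, -0.019], [0.995, -0.097, -0.008], [-0.01, -0.018, -1.0]]
force: [-0.2, -0.0, 0.9]
finger_gap: -0.005
```

```bash
python3 - <<'E'
from h import *
s=env.get_state();print(s['t'],s['eef_pos'],s['tool_rot'],s['force'])
snap('side','pics/side9.png');snap('top','pics/top9.png')
a=cv2.imread('pics/side9.png')[150:290,205:345]; cv2.imwrite('pics/s9.png',cv2.resize(a,None,fx=4,fy=4,interpolation=cv2.INTER_CUBIC))
a=cv2.imread('pics/top9.png')[120:240,190:330]; cv2.imwrite('pics/t9.png',cv2.resize(a,None,fx=4,fy=4,interpolation=cv2.INTER_CUBIC))
E
```

```text
9.15 [0.45641    0.05555428 0.19934402] [[ 0.09725273  0.99507442 -0.01920447]
 [ 0.99521374 -0.09741561 -0.00773433]
 [-0.00956705 -0.01836037 -0.99978566]] [-0.23119088 -0.00155591  0.87194883]
```

View pics/s9.png

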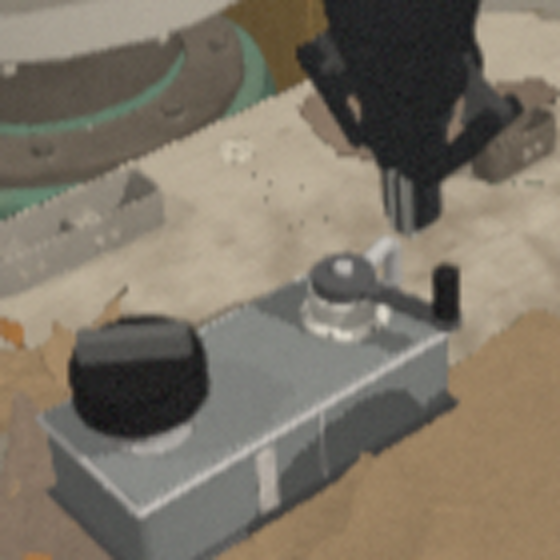

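View pics/t9.png

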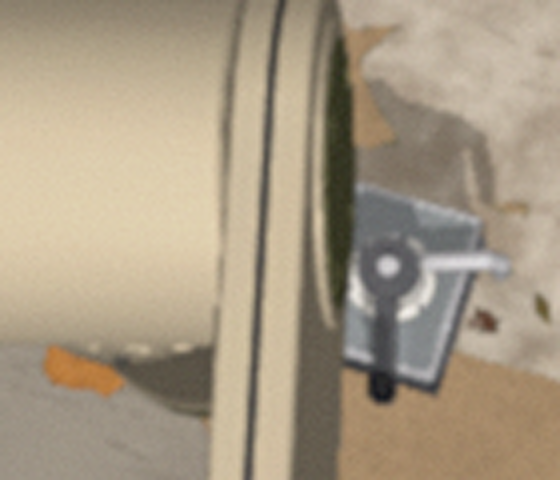

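Request:
{"name": "carry_out", "arguments": {"plan": [{"fingers":0,"linear":[0.006,0,-0.015],"twist":[0.4,-1.0,3]},{"fingers":0,"linear":[0,0,-0.02],"twist":[0,0,2]},{"fingers":0,"linear":[0,0,-0.02],"twist":[0,0,0]},{"fingers":0,"linear":[0,0,-0.015],"twist":[0,0,0]},{"fingers":0,"linear":[0,0,-0.004],"twist":[0,0,0]},{"fingers":0,"linear":[0,0,0],"twist":[0,0,0]}]}}

```text
t: 9.85
eef_pos: [0.4661, 0.0589, 0.123]
tool_rot: [[0.012, 1.0, 0.0], [1.0, -0.012, -0.0], [-0.0, 0.0, -1.0]]
force: [0.3, 0.2, 0.4]
finger_gap: 0.003
```

Request:
{"name": "carry_out", "arguments": {"plan": [{"fingers":0,"linear":[-0.002,-0.01,-0.003],"twist":[0,0,0]},{"fingers":0,"linear":[0,-0.01,0],"twist":[0,0,0]},{"fingers":0,"linear":[0,-0.005,0],"twist":[0,0,0]},{"fingers":0,"linear":[0,-0.003,0],"twist":[0,0,0]}]}}

```text
t: 10.25
eef_pos: [0.4656, 0.0291, 0.1221]
tool_rot: [[0.012, 1.0, 0.003], [1.0, -0.012, 0.0], [0.0, 0.003, -1.0]]
force: [-1.7, 3.6, -2.1]
finger_gap: 0.002
```

```bash
python3 - <<'E'
from h import *
s=env.get_state();print(s['t'],s['eef_pos'],s['tool_rot'],s['force'])
snap('side','pics/side10.png')
a=cv2.imread('pics/side10.png')[150:290,205:345]; cv2.imwrite('pics/s10.png',cv2.resize(a,None,fx=4,fy=4,interpolation=cv2.INTER_CUBIC))
E
```

```text
10.25 [0.46555661 0.02913417 0.1221262 ] [[ 1.20332441e-02  9.99922481e-01  3.19877539e-03]
 [ 9.99927569e-01 -1.20339496e-02  2.01400285e-04]
 [ 2.39878575e-04  3.19612020e-03 -9.99994864e-01]] [-1.71659735  3.62344273 -2.10070675]
```

View pics/s10.png

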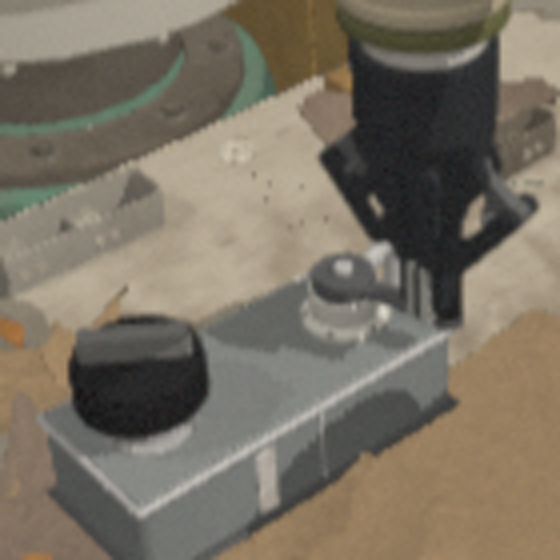

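Request:
{"name": "carry_out", "arguments": {"plan": [{"fingers":0,"linear":[-0.001,-0.0065,0],"twist":[0,0,5]},{"fingers":0,"linear":[-0.001,-0.0065,0],"twist":[0,0,5]},{"fingers":0,"linear":[0,-0.0065,0],"twist":[0,0,5]},{"fingers":0,"linear":[0,-0.0065,0],"twist":[0,0,5]},{"fingers":0,"linear":[0.001,-0.0065,0],"twist":[0,0,5]}]}}

```text
t: 10.8
eef_pos: [0.4644, -0.0026, 0.1227]
tool_rot: [[-0.424, 0.905, 0.003], [0.905, 0.424, 0.006], [0.005, 0.005, -1.0]]
force: [0.0, 3.1, -2.3]
finger_gap: -0.002
```

Request:
{"name": "carry_out", "arguments": {"plan": [{"fingers":0,"linear":[0.001,-0.006,-0.001],"twist":[0,0,5]},{"fingers":0,"linear":[0.002,-0.006,0],"twist":[0,0,5]},{"fingers":0,"linear":[0.0025,-0.006,0],"twist":[0,0,5]},{"fingers":0,"linear":[0.003,-0.0055,0],"twist":[0,0,5]},{"fingers":0,"linear":[0.0035,-0.0055,0],"twist":[0,0,5]}]}}

```text
t: 11.3
eef_pos: [0.4755, -0.0302, 0.1222]
tool_rot: [[-0.779, 0.627, -0.003], [0.627, 0.779, 0.013], [0.01, 0.008, -1.0]]
force: [-2.5, 5.1, 1.6]
finger_gap: -0.001
```

```bash
python3 - <<'E'
from h import *
s=env.get_state();print(s['t'],s['eef_pos'],s['tool_rot'],s['force'],s['joint_positions'])
snap('side','pics/side11.png');snap('top','pics/top11.png')
a=cv2.imread('pics/side11.png')[150:290,205:345]; cv2.imwrite('pics/s11.png',cv2.resize(a,None,fx=4,fy=4,interpolation=cv2.INTER_CUBIC))
E
```

```text
11.3 [ 0.47552363 -0.03022439  0.12223484] [[-0.77887324  0.62717532 -0.00275566]
 [ 0.6270969   0.77883292  0.01299076]
 [ 0.01029368  0.00839009 -0.99991182]] [-2.4952112   5.10734196  1.58818788] [-10.33585218  -6.59303468 111.92753395   0.72891231  74.95555529
 -61.68566021]
```

View pics/s11.png

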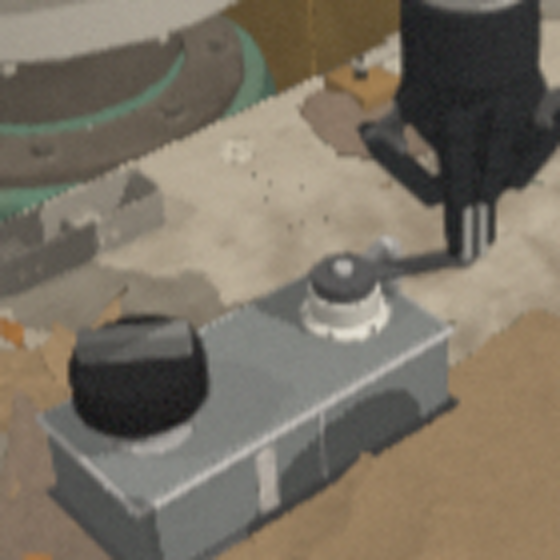

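Request:
{"name": "carry_out", "arguments": {"plan": [{"fingers":0,"linear":[0.0045,-0.005,0],"twist":[-0.5,0,5]},{"fingers":0,"linear":[0.0045,-0.005,0],"twist":[0,0,5]},{"fingers":0,"linear":[0.0045,-0.0045,0],"twist":[0,0,3]},{"fingers":0,"linear":[0.003,-0.003,0],"twist":[0,0,0]}]}}

```text
t: 11.8
eef_pos: [0.4876, -0.0439, 0.1216]
tool_rot: [[-0.898, 0.441, -0.015], [0.441, 0.898, 0.01], [0.018, 0.003, -1.0]]
force: [-21.9, 19.8, 17.2]
finger_gap: -0.002
```

```bash
python3 - <<'E'
from h import *
snap('top','pics/top12.png');snap('side','pics/side12.png')
s=env.get_state();print(s['t'],s['eef_pos'],s['force'])
a=cv2.imread('pics/top12.png')[120:240,190:330]; cv2.imwrite('pics/t12.png',cv2.resize(a,None,fx=4,fy=4,interpolation=cv2.INTER_CUBIC))
a=cv2.imread('pics/side12.png')[180:270,245:335]; cv2.imwrite('pics/s12.png',cv2.resize(a,None,fx=6,fy=6,interpolation=cv2.INTER_CUBIC))
E
```

```text
11.9 [ 0.48727197 -0.04358116  0.12175649] [-17.52579634  15.34686317  14.1278562 ]
```

View pics/t12.png

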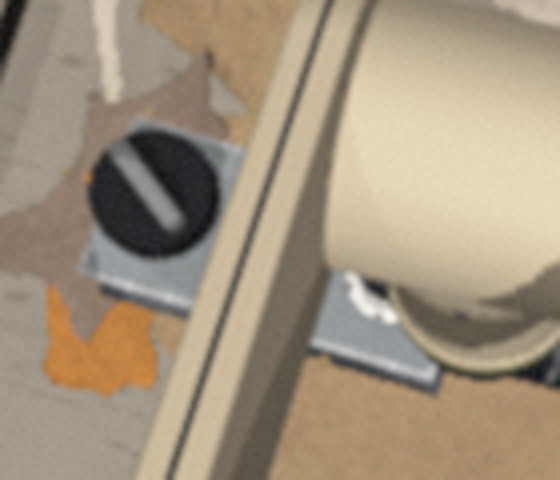

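View pics/s12.png

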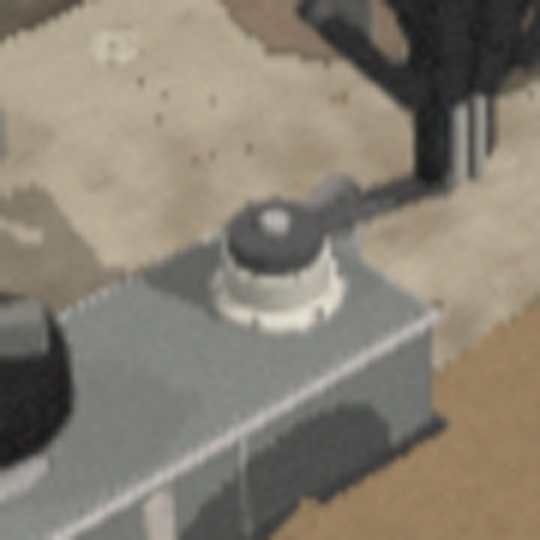

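```bash
python3 - <<'E'
from h import *
g='pics/side12.png'
for deg in (225,232,238,243,248):
  a=np.radians(deg); print(deg,[((proj(g,[.5365+r*np.cos(a),.0115+r*np.sin(a),.103])-[245,180])*6+2.5).round() for r in(0,.05,.072)])
E
```

```text
225 [array([277., 225.]), array([402., 208.]), array([456., 200.])]
232 [array([277., 225.]), array([398., 199.]), array([450., 187.])]
238 [array([277., 225.]), array([393., 191.]), array([443., 177.])]
243 [array([277., 225.]), array([388., 186.]), array([435., 169.])]
248 [array([277., 225.]), array([382., 180.]), array([427., 161.])]
```

Request:
{"name": "carry_out", "arguments": {"plan": [{"fingers":0,"linear":[0.004,-0.002,0],"twist":[0,0,0]},{"fingers":0,"linear":[0.004,-0.002,0],"twist":[0,0,0]}]}}

```text
t: 12.1
eef_pos: [0.4876, -0.0435, 0.1218]
tool_rot: [[-0.894, 0.446, -0.033], [0.446, 0.895, 0.017], [0.038, 0.001, -0.999]]
force: [-27.4, 9.5, 21.1]
finger_gap: 0.003
```

Request:
{"name": "carry_out", "arguments": {"plan": [{"fingers":0,"linear":[-0.0045,0.0045,0],"twist":[-0.7,1.5,-3]},{"fingers":0,"linear":[-0.0045,0.005,0],"twist":[0,0.5,-5]},{"fingers":0,"linear":[-0.004,0.006,0],"twist":[0,0,-5]},{"fingers":0,"linear":[-0.0035,0.006,0],"twist":[0,0,-5]},{"fingers":0,"linear":[-0.003,0.006,0],"twist":[0,0,-5]},{"fingers":0,"linear":[-0.002,0.006,0],"twist":[0,0,-5]},{"fingers":0,"linear":[-0.001,0.006,0],"twist":[0,0,-5]}]}}

```text
t: 12.8
eef_pos: [0.4612, 0.0002, 0.1225]
tool_rot: [[-0.466, 0.883, -0.059], [0.882, 0.469, 0.047], [0.069, -0.031, -0.997]]
force: [-0.4, 2.6, -1.8]
finger_gap: -0.002
```

Request:
{"name": "carry_out", "arguments": {"plan": [{"fingers":0,"linear":[0,0.007,0],"twist":[-1,-1.5,-5]},{"fingers":0,"linear":[0.001,0.007,0],"twist":[-1,-1,-5]},{"fingers":0,"linear":[0.001,0.007,0],"twist":[-0.5,-0.7,-5]},{"fingers":0,"linear":[0.001,0.007,0],"twist":[0,0,-5]},{"fingers":0,"linear":[0,0.008,0],"twist":[0,0,0]},{"fingers":0,"linear":[0,0.008,0],"twist":[0,0,0]},{"fingers":0,"linear":[0,0.005,0.005],"twist":[0,0,0]}]}}

```text
t: 13.5
eef_pos: [0.4631, 0.0522, 0.128]
tool_rot: [[-0.107, 0.994, 0.007], [0.994, 0.107, 0.007], [0.006, 0.008, -1.0]]
force: [-0.3, 0.6, -0.7]
finger_gap: 0.001
```

```bash
python3 - <<'E'
from h import *
s=env.get_state();print(s['t'],s['eef_pos'],s['tool_rot'],s['force'])
snap('side','pics/side13.png')
a=cv2.imread('pics/side13.png')[150:290,205:345]; cv2.imwrite('pics/s13.png',cv2.resize(a,None,fx=4,fy=4,interpolation=cv2.INTER_CUBIC))
E
```

```text
13.5 [0.46305435 0.05222484 0.12801032] [[-0.1067732   0.99425703  0.00724131]
 [ 0.99426353  0.10672219  0.00709991]
 [ 0.00628632  0.00795785 -0.99994858]] [-0.30935059  0.61514384 -0.67030334]
```

View pics/s13.png

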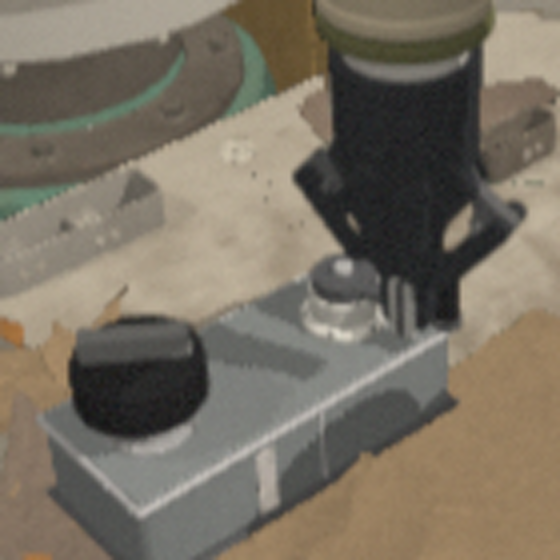

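Lift well clear and check the lever.

Request:
{"name": "carry_out", "arguments": {"plan": [{"fingers":0,"linear":[0,0.003,0.02],"twist":[0,0,0]},{"fingers":0,"linear":[0,0,0.03],"twist":[0,0,0]},{"fingers":0,"linear":[0,0,0.03],"twist":[0,0,0]},{"fingers":0,"linear":[-0.02,-0.03,0.03],"twist":[0,0,0]},{"fingers":0,"linear":[-0.02,-0.04,0],"twist":[0,0,0]},{"fingers":0,"linear":[-0.01,-0.04,0],"twist":[0,0,0]},{"fingers":0,"linear":[0,-0.04,0],"twist":[0,0,0]},{"fingers":0,"linear":[0,-0.04,0],"twist":[0,0,0]},{"fingers":0,"linear":[0,0,0],"twist":[0,0,0]}]}}

```text
t: 14.45
eef_pos: [0.4117, -0.1412, 0.2491]
tool_rot: [[-0.119, 0.993, 0.016], [0.993, 0.119, 0.001], [-0.001, 0.016, -1.0]]
force: [-0.9, 0.4, -0.1]
finger_gap: -0.003
```

```bash
python3 - <<'E'
from h import *
s=env.get_state();print(s['t'],s['eef_pos'],s['force'])
snap('side','pics/side14.png');snap('top','pics/top14.png')
a=cv2.imread('pics/side14.png')[205:300,205:335]; cv2.imwrite('pics/s14.png',cv2.resize(a,None,fx=6,fy=6,interpolation=cv2.INTER_CUBIC))
E
```

```text
14.45 [ 0.41172435 -0.14120862  0.24905941] [-0.8702851   0.4324373  -0.11890816]
```

View pics/s14.png

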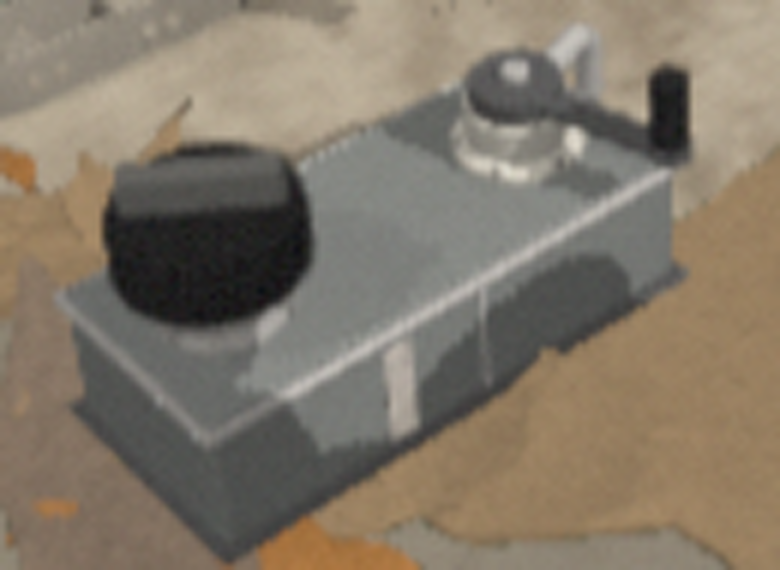

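View pics/top14.png

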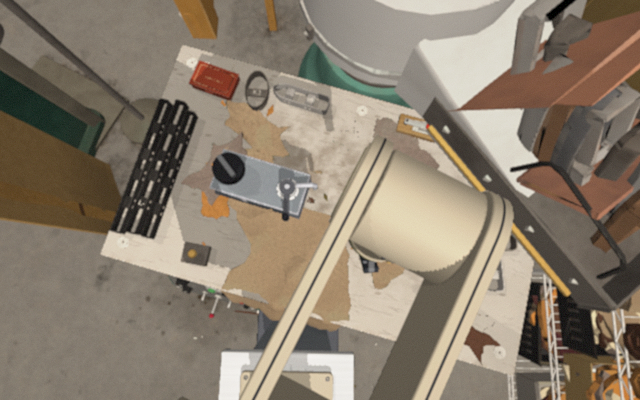

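```bash
python3 - <<'E'
from h import *
for f,x0,y0,w,h in(('side14',218,222,42,42),('top14',205,145,45,45)):
  im=cv2.imread(f'pics/{f}.png')[y0:y0+h,x0:x0+w]; o=cv2.resize(im,None,fx=13,fy=13,interpolation=cv2.INTER_CUBIC)
  o=cv2.convertScaleAbs(o,alpha=1.6,beta=10)
  o0=o.copy(); P=lambda p:tuple(((proj(f'pics/{f}.png',p)-[x0,y0]+.5)*13).astype(int).tolist())
  c=np.array([.571,.147])
  for z in(.12,.088+.01): cv2.polylines(o,[np.array([P([c[0]+.036*np.cos(t),c[1]+.036*np.sin(t),z]) for t in np.linspace(0,6.28,60)])],True,(0,255,0),1)
  a=np.radians(38);R=np.array([[np.cos(a),-np.sin(a)],[np.sin(a),np.cos(a)]])
  for z in(.138,.12): cv2.polylines(o,[np.array([P([*(c+R@np.array(q)),z]) for q in((.03,.006),(.03,-.006),(-.03,-.006),(-.03,.006))])],True,(0,0,255),1)
  cv2.imwrite(f'pics/{f}o.png',o)
E
```

```text
(no output)
```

View pics/side14o.png

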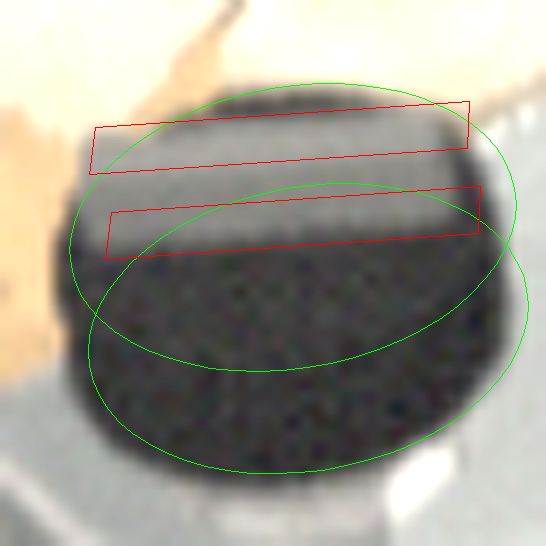

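View pics/top14o.png

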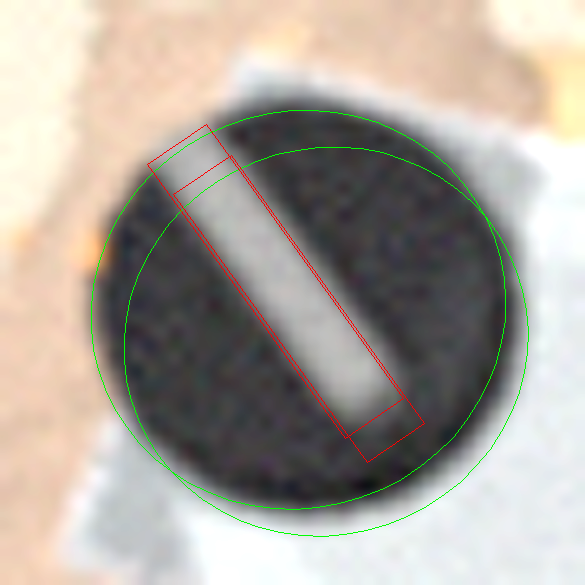

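```bash
python3 -c "
from station import env
s=env.get_state();print(s['t'],s['force'],env.close_job())"
```

```text
the job is handed in; nothing more can be done
14.55 [ 0.15863772  0.67926656 -0.6922483 ] None
```

The dispenser is ready and the job is handed in at 14.55 s; the simulator gave no verdict, so these results rest on my own force readings and pictures.

- **Cap:** I pressed it 5 to 7 mm down with 10–14 N and turned the bar roughly 50–60° anticlockwise. When I lifted off, it rose to about 10 mm above its locked height. In the last pictures it stands on its neck, about 1–2 mm from the axis and within roughly 0.03 rad of upright, no more than the calibration error.
- **Pump lever:** I swung it until it would go no further. The tool had then moved about 63° round the lever's axis, and it stayed put under about 30 N. The one picture taken there read 58–63°, and 59.6° is needed, so I pushed again and it did not move. In the last picture the lever is back at the same pixels as at the start.
- **Surroundings:** The arm is clear of the dispenser and the force reading is near zero. The steel weight looks unmoved. The last top picture hides part of the bench behind the arm, so I could not check the other bystanders there, but the arm stayed well above them the whole time.

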